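# Turn the drained tube block wells-up onto its cooling cradle

### The job

The aluminium tube block has drained wells-down on its sloped wire rest. Turn it over and set it gently on the sloped cooling cradle with its wells facing up, lying flat on the plate between the guides and down against the stop lip, then let go. The rubber mat is free for standing the block on end to change your grip; leave the other things on the bench where they are.

Things in the scene. Friction and masses are not known exactly. Their poses are not given: they have to be found in the camera images.
- block: Loose aluminium tube block, 100 x 48 x 28 mm, about 0.3 kg; grip it across the 48 mm. Origin at its centre; x along the 100 mm, y across the 48 mm, z out of the face with the eight round wells (two rows of four, 13.5 mm wide); the opposite face is plain. It starts wells-down on the rest, sloping 25 degrees, its low end against the hooks. It stands safely on either 48 x 28 mm end.
- wells (a point): Centre of the block's face with the wells, 14 mm from the block's origin along its z.
- rest: Fixed draining rest: white drip tray 150 x 90 x 10 mm with two steel rails 8 mm thick, 30 mm apart centre to centre (38 mm over all, so fingers pass beside them), rising 25 degrees toward the rest's own +x, with upturned hooks at the low end. Origin at the middle of the tray's underside on the worktop, z up; the block's centre starts 50 mm above it.
- cradle: Fixed cooling cradle: aluminium plate 102 x 40 mm on fins, rising 25 degrees toward the cradle's own +x; black stop lip across its low end, with two black guide cheeks there, 56 mm apart, 33 mm along the slope, 10 mm above the plate. Beyond them fingers pass beside the plate, which is narrower than the block. Base 130 x 70 x 6 mm. Origin under its middle, on the worktop, z up.
- seat (a point): Where the block's centre must come: 50 mm above the cradle's origin, 14 mm above the plate and 51.5 mm up the slope from the lip's inner face. Its x axis points up the slope, y across it, z square out of the plate.
- mat: Fixed flat black rubber mat, 120 x 120 x 3 mm, empty. Origin at the middle of its underside, on the worktop.
- cup_a: Bystander: specimen cup with screw lid, 62 mm across, 67 mm high; origin under its centre.
- cup_b: Bystander: specimen cup with screw lid, 62 mm across, 67 mm high; origin under its centre.
- tape: Bystander: roll of label tape lying flat, 96 mm across, 25 mm high; origin under its centre.
- timer: Bystander: bench timer, 62 x 66 x 20 mm; origin under its centre.
- dish: Bystander: steel kidney dish, 78 x 149 x 28 mm; origin under its centre.
- pad: Bystander: pad of sticky notes, 76 x 77 x 13 mm; origin under its centre.
- pen: Bystander: marker pen lying down, 135 mm long, 17 mm thick; origin under its centre.
- dispenser_top (a point): Middle of the top of the fixed white towel dispenser between rest and cradle, 190 mm in world x, 147 mm in world y, 197 mm high: carry things over or round it.
- monitor_back (a point): Point of the fixed monitor's back nearest the robot; the panel stands behind the bench's working area, 540 mm wide in world y, from 120 to 440 mm above the worktop: keep the arm in front of it.

How it is judged (in metres and radians):
At the end, for the whole second after the job is handed in: The block lies at rest on the cradle, wells up: its centre within 10 mm of the seat point, its wells face square to the plate within 0.1 rad, its length along the slope within 0.15 rad (either end down), and it is released (distance between block and seat below 0.01 m and z of wells in the frame of seat above 0.01 m and angle between the z axis of block and the z axis of seat, either way round below 0.1 rad and angle between the x axis of block and the x axis of seat, either way round below 0.15 rad and linear speed of block below 0.02 m/s); the robot touches nothing.
It fails at once if the block is dropped or slammed onto the cradle (over 60 N) (contact force between block and cradle above 60 N).
It fails at once if a bystander is moved by more than 30 mm (distance of any of cup_a, cup_b, tape, timer, dish, pad, pen from where it was at the start of the episode above 0.03 m).
It also fails if it takes over 64 s, if anything falls off the work surface, if the arm or the gripper's body presses on something with over 40 N, if the wrist force passes 120 N, or if a joint passes its speed limit or range.

### The arm

A 6-joint arm with a two-finger parallel gripper is mounted at the origin on a cart in front of the work surface, level with it; the furniture and walls round the work are solid. World frame = base frame: x ahead of the robot, y to its left, z up, the work surface at z = 0. Lengths are in mm, angles in rad, forces in N, time in s.
With the tool pointing down it reaches from about 350 to 775 mm from the base axis. Payload 7.3 kg.
Tool frame: the origin (TCP) lies on the centre line of the jaws, within the pads' length; the fingertips stand finger_overhang ahead of it and the grasp point (between the pads) lies 8 mm behind it (finger_overhang is the distance from the TCP to the fingertips, in mm); z points along the fingers, y is the line along which they close (so a half turn about z gives the same grasp; the last joint's range is limited). The gripper opens to 92 mm and grips with 3 to 60 N. Pads are 19 mm wide; open, the fingers measure 130 mm over their backs; the gripper's body (75 mm by 190 mm) begins 47 mm behind the grasp point.
Start: joints at [-1.405, 0.342, 1.524, -0, 1.275, -0.146], TCP at [161.078, -499.698, 237.741] pointing down, gripper open.
Joint ranges: [-2.53, 2.53], [-0.77, 2.02], [0.04, 2.7], [-1, 4.14], [0.28, 2.66], [-3.11, 3.11]. Speed limits (rad/s): [2.57, 2.57, 3.14, 3.14, 3.14, 3.14].

### API

Orientations are given as [roll, pitch, yaw] about the fixed x, y, z axes, in that order (R = Rz(yaw) Ry(pitch) Rx(roll)).
In Python, from plant import get_obs, capture, close_job, finger_overhang gives the robot as it stands.
- The arm moves only by the shell command python3 -m inch 'ROWS'. ROWS is JSON, one flat list of numbers, 7 for each row, row after row: the turn, a rotation vector about the tool's x, y, z scaled (see below), then the shift along the tool's x, y, z scaled (see below), then the closure, from -1 (fully open) to 1 (shut). In form: [ax, ay, az, tx, ty, tz, gripper, ax, ay, az, tx, ty, tz, gripper, ...]. A call has 1 to 10 rows; each row shifts and turns the commanded pose from where the row before left it, along the tool's axes as they then stand; what a row does not reach is not made up. The controller multiplies each number of a shift by 0.8 m and each number of a turn by 1.5 rad. A row lasts 1/12 s, in which the tool goes at most 41.7 mm and 7.16 degrees, less where a joint would pass 70% of its speed; a pose out of reach is approached as far as the arm can. A call with a number of a shift or a turn outside -1 to 1 is refused whole. A call with a gripper value outside its range is refused whole. The fingers move at their own pace and stop on an object; the grip force is fixed at half the most. Time passes only in rows, so rows that do not move let the fingers close. It gives the time, the measured TCP pose, the force, the opening and the grip force at its end, in the units of the state.
- get_obs(): the state, without advancing time (a new reading comes with each control period).
- capture(name): name is "scene" or "top" or "wrist"; returns a dict with "image" (384x512x3 uint8, red, green, blue), "mtx" (3x3 intrinsics, pixels), "distortion" ([k1, k2, p1, p2, k3] as OpenCV has them; the pictures are not rectified), "pose" (4x4, takes a point from camera to world coordinates). Camera axes: x right, y up, looking along -z (the intrinsics and any distortion apply to the point x, -y, -z); pixel columns grow to the right and rows downward; lengths in mm; the calibration is good to about 2 mm. A picture is of the moment at which its call begins. There is no depth.
- close_job(): hands the job in; it is judged then, once.
The state is a dict: "time": time; "joint_positions": joint angles; "dq": joint speeds; "tau": joint torques, N m; "tool_pos": TCP position; "tcp_rot": TCP orientation; "contact_force": force on the tool from outside, world axes, zero at the start; "moment": the same for the moment, N m; "grip_width": finger opening in mm; "finger_force": force on a finger pad.
Only numpy, scipy, OpenCV 4.12 (cv2) and the standard library are available. Lean on these libraries where they do the work, as an engineer would, in place of code of your own. Each camera call takes 0.05 s, during which the arm holds its last target. There are 200 camera calls.

## Working session

There is one attempt and no reset: what is moved stays moved. The work goes in short steps, Python scripts to look and compute and a shell command to move; the robot and the scene stay as the last step left them, time stands still between calls to the robot, and variables do not carry over. Pictures are saved under pics/ and viewed, at most 10 in all, crops included, and the job is handed in when it is done.

```bash
mkdir -p pics; ls
python3 - <<'E'
from plant import *
import cv2,numpy as np
print(get_obs(),finger_overhang)
for n in("scene","top"):
    c=capture(n);cv2.imwrite(f"pics/{n}0.png",cv2.resize(c["image"][:,:,::-1],(800,600),interpolation=cv2.INTER_CUBIC));print(n,c["mtx"],c["distortion"],np.round(c["pose"],3))
    np.savez(f"{n}0.npz",**c)
E
```

```text
pics
{'time': 0.0, 'joint_positions': array([-1.40500935e+00,  3.42747959e-01,  1.52502480e+00, -1.72715117e-05,
        1.27542281e+00, -1.46024076e-01]), 'dq': array([ 0.00079364, -0.00059848,  0.00086917, -0.0004028 ,  0.00083496,
        0.00011802]), 'tau': array([ 9.81946368e-05, -4.31250644e+01, -2.44217134e+01,  7.17149349e-02,
        5.58192213e-02, -9.92399123e-05]), 'tool_pos': array([ 160.99821427, -499.28209312,  237.02915165]), 'tcp_rot': array([-3.14000439e+00, -2.16893762e-04,  3.11815919e-01]), 'contact_force': array([-0.44009069,  0.2758362 ,  0.27068129]), 'moment': array([-0.00280056,  0.07600884, -0.03666568]), 'finger_force': 0.0, 'grip_width': 91.68408367229307} 11.0
scene [[349.82401223   0.         259.87807067]
 [  0.         349.82401223 195.51142193]
 [  0.           0.           1.        ]] [-0.07032283  0.          0.          0.          0.        ] [[-8.37000e-01  3.87000e-01 -3.85000e-01  1.07872e+02]
 [-5.46000e-01 -5.74000e-01  6.10000e-01  6.69616e+02]
 [ 1.50000e-02  7.21000e-01  6.92000e-01  9.20090e+02]
 [ 0.00000e+00  0.00000e+00  0.00000e+00  1.00000e+00]]
top [[362.21649074   0.         256.43247105]
 [  0.         362.21649074 189.26584227]
 [  0.           0.           1.        ]] [0.0097006 0.        0.        0.        0.       ] [[ 6.000000e-03  9.940000e-01 -1.100000e-01  3.926720e+02]
 [-1.000000e+00  6.000000e-03  2.000000e-03  5.144300e+01]
 [ 3.000000e-03  1.100000e-01  9.940000e-01  1.541925e+03]
 [ 0.000000e+00  0.000000e+00  0.000000e+00  1.000000e+00]]
```

View pics/scene0.png

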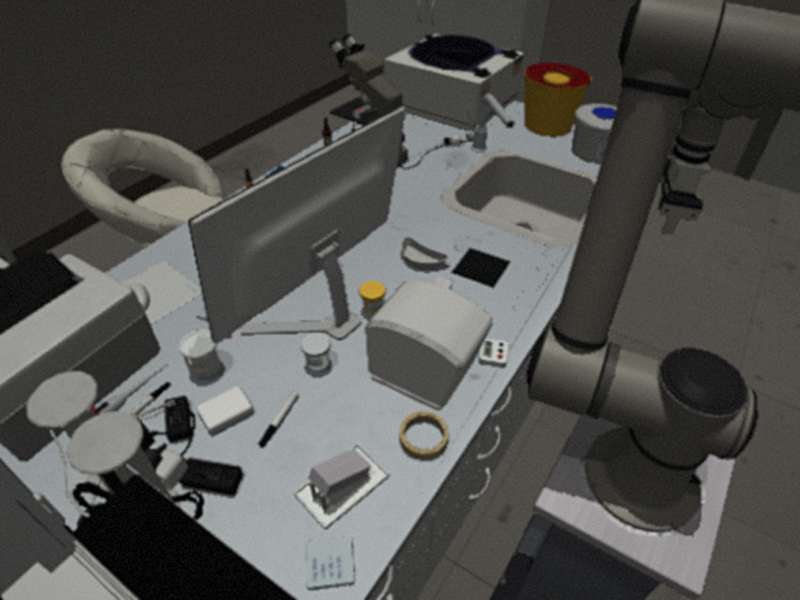

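View pics/top0.png

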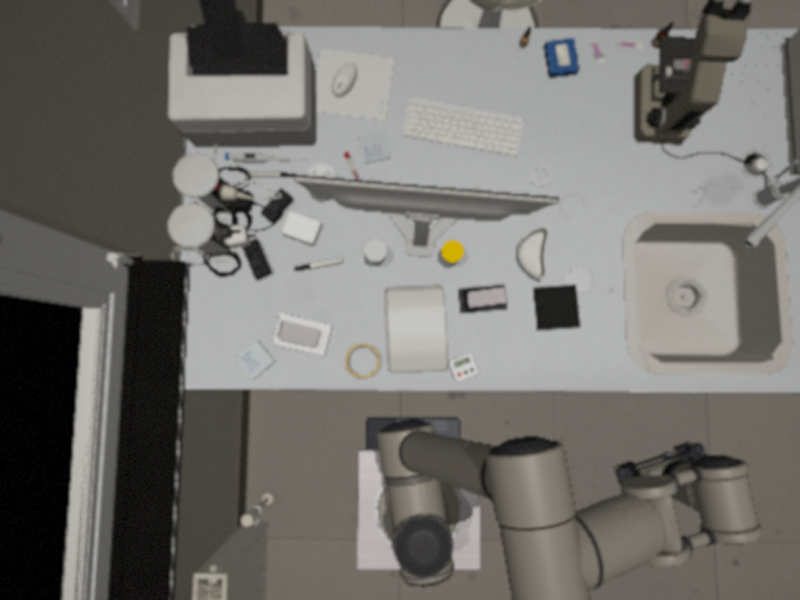

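```bash
cat > h.py <<'E'
import numpy as np,cv2
from scipy.spatial.transform import Rotation as R
def load(n): return dict(np.load(n))
F=np.diag([1,-1,-1.])
def ray(c,px):
    p=cv2.undistortPoints(np.array(px,float).reshape(-1,1,2),c["mtx"],c["distortion"]).reshape(-1,2)
    d=np.c_[p,np.ones(len(p))]@F@c["pose"][:3,:3].T
    return c["pose"][:3,3],d
def at(c,px,z):
    o,d=ray(c,px); return o+d*((z-o[2])/d[:,2])[:,None]
def proj(c,P):
    T=np.linalg.inv(c["pose"]);p=(np.array(P,float).reshape(-1,3)@T[:3,:3].T+T[:3,3])@F
    return cv2.projectPoints(p,np.zeros(3),np.zeros(3),c["mtx"],c["distortion"])[0].reshape(-1,2)
E
python3 - <<'E'
from h import *
t=load("top0.npz");s=load("scene0.npz")
def crop(c,x,y,w,h): return cv2.resize(c["image"][y:y+h,x:x+w,::-1],(400,300),interpolation=cv2.INTER_CUBIC)
# 64x48 native -> x6.25 ; scene 80x60 ->x5
m=np.vstack([np.hstack([crop(t,162,190,64,48),crop(t,285,168,64,48)]),np.hstack([crop(s,180,275,80,60),crop(s,270,150,80,60)])])
cv2.imwrite("pics/m0.png",m)
k=1.5625
for n,p,z in [("rest",(302,335),10),("cradle",(483,298),50),("mat",(557,307),3),("disp",(416,329),197),("tape",(363,361),25),("timer",(464,367),20),("cupa",(375,251),67),("cupb",(452,251),67),("dish",(534,254),28),("pen",(320,264),10),("pad",(256,358),13)]:
    print(n,at(t,np.array(p)/k,z)[0].round())
E
```

```text
rest [454. 314.  10.]
cradle [ 554. -170.   50.]
mat [ 535. -379.    3.]
disp [463.  11. 197.]
tape [386. 147.  25.]
timer [ 371. -122.   20.]
cupa [675. 117.  67.]
cupb [676. -87.  67.]
dish [ 677. -313.   28.]
pen [649. 269.  10.]
pad [392. 435.  13.]
```

View pics/m0.png

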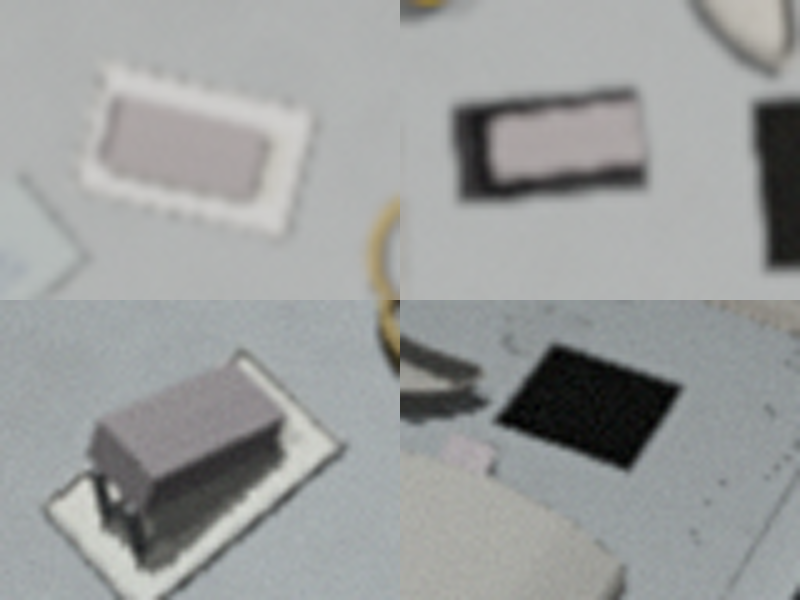

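```bash
cat >> h.py <<'E'
def Rf(yaw,slope=np.radians(25)): return R.from_euler('z',yaw).as_matrix()@R.from_euler('y',-slope).as_matrix()
def rect(a,b,z): return np.array([[a/2,b/2,z],[a/2,-b/2,z],[-a/2,-b/2,z],[-a/2,b/2,z]])
def tool(p,rpy): return R.from_euler('xyz',rpy).as_matrix()
def plan(grasp,back_h,yaw,st,off=8):
    """target: grasp point; tool back direction tilted back_h rad from vertical toward heading yaw; tool y = z x x. prints turn (units) & shift after the turn"""
    h=np.array([np.cos(yaw),np.sin(yaw),0]);b=np.cos(back_h)*np.array([0,0,1])+np.sin(back_h)*h
    z=-b; y=np.cross(h,[0,0,1]); x=np.cross(y,z); T=np.c_[x,y,z]
    tcp=np.array(grasp)+off*z
    T0=tool(0,st["tcp_rot"]); rv=R.from_matrix(T0.T@T).as_rotvec()
    sh=T.T@(tcp-st["tool_pos"])
    print("turn units",(rv/1.5).round(4),"deg",np.degrees(np.linalg.norm(rv)).round(1),"| shift units (new axes)",(sh/800).round(4),"| in old axes",(T0.T@(tcp-st["tool_pos"])/800).round(4),"| tcp",tcp.round(1))
    return T,tcp
E
cat > fit.py <<'E'
from h import *
from scipy.optimize import least_squares
t=load("top0.npz");s=load("scene0.npz")
def fit(obs,x0):
    def f(q):
        r=[]
        for c,M,px,block in obs:
            P=M@R.from_euler('z',q[2]).as_matrix().T+[q[0],q[1],0]
            r.append((proj(c,P)-px).ravel())
        return np.concatenate(r)
    o=least_squares(f,x0,x_scale=[10,10,.1]);print(o.x.round(3),np.abs(o.fun).max().round(2),np.sqrt((o.fun**2).mean()).round(2));return o.x
a=lambda l,o,k:np.array(l)/k+np.array(o)-.5+.5/k
S=R.from_euler('y',-np.radians(25)).as_matrix()
# rest: u=+x is image left; corners order (+x,+y)(+x,-y)(-x,-y)(-x,+y); +x=left(+Y) => +y = -X = down in image
tray=rect(150,90,10)
r=fit([(t,tray,a([(82,185),(105,65),(315,103),(288,238)],(162,190),6.25),0)],[454,314,1.5])
blk=rect(100,48,14)@S.T+[0,0,50]
r2=fit([(t,blk,a([(103,175),(115,96),(270,135),(258,203)],(162,190),6.25),0)],[454,314,1.5])
base=rect(130,70,6)
c=fit([(t,base,a([(238,90),(248,188),(62,200),(55,103)],(285,168),6.25),0)],[554,-170,-1.5])
pl=rect(102,40,-14)@S.T+[0,0,50]
c2=fit([(t,pl,a([(235,95),(245,168),(92,182),(88,113)],(285,168),6.25),0)],[554,-170,-1.5])
m=fit([(t,rect(120,120,3),a([(355,100),(365,270),(755-400+170,0),(0,0)][:2]+[(557,268),(545,98)],(285,168),6.25),0)],[535,-379,-1.5]) if 0 else None
mon=np.array([(300,180),(420,215),(555,203)])/1.5625
print(at(t,mon,120).round(),at(t,mon,440).round())
E
python3 fit.py
python3 - <<'E'
from h import *
from plant import get_obs
c=np.degrees
plan([454,334,250],np.radians(30),1.4,get_obs())
E
```

```text
[459.551 314.21    1.372] 1.29 0.74
[455.135 317.412   1.382] 0.94 0.59
[ 558.06  -175.161   -1.496] 0.52 0.39
[ 558.008 -173.519   -1.497] 1.05 0.7
[[ 850.  310.  120.]
 [ 759.   -0.  120.]
 [ 793. -348.  120.]] [[ 747.  252.  440.]
 [ 677.   11.  440.]
 [ 703. -258.  440.]]
turn units [-0.1905 -0.3142 -0.708 ] deg 68.6 | shift units (new axes) [ 0.9349  0.1838 -0.5483] | in old axes [ 0.6658 -0.8747 -0.0061] | tcp [453.3 330.1 243.1]
```

```bash
python3 -m inch '[0,0,-0.0712,0,0,-0.01,-1, 0,0,-0.0712,0,0,-0.01,-1, 0,0,-0.0712,0,0,-0.01,-1, 0,0,-0.0712,0,0,-0.01,-1, 0,0,-0.0712,0,0,-0.01,-1, 0,0,-0.0712,0,0,-0.01,-1, 0,0,-0.0712,0,0,-0.01,-1, 0,0,-0.0712,0,0,-0.01,-1, 0,0,-0.0712,0,0,-0.01,-1, 0,0,-0.0712,0,0,-0.01,-1]'
python3 -m inch '[0,0,0,0.032,0.034,0,-1, 0,0,0,0.032,0.034,0,-1, 0,0,0,0.032,0.034,0,-1, 0,0,0,0.032,0.034,0,-1, 0,0,0,0.032,0.034,0,-1, 0,0,0,0.032,0.034,0,-1, 0,0,0,0.032,0.034,0,-1, 0,0,0,0.032,0.034,0,-1, 0,0,0,0.032,0.034,0,-1, 0,0,0,0.032,0.034,0,-1]'
```

```text
time: 0.93
tool_pos: [161.0, -499.5, 317.7]
tcp_rot: [-3.141, -0.001, 1.385]
contact_force: [0.4, 0.2, 0.3]
grip_width: 91.9
finger_force: 0.0
time: 1.77
tool_pos: [478.0, -298.6, 317.4]
tcp_rot: [-3.141, -0.0, 1.38]
contact_force: [0.2, -0.8, 0.1]
grip_width: 91.7
finger_force: 0.0
```

Exact tracking. Now across to above the rest, then tilt and look.

```bash
for i in 1; do python3 -m inch '[0,0,0,0.0386,-0.0089,0,-1, 0,0,0,0.0386,-0.0089,0,-1, 0,0,0,0.0386,-0.0089,0,-1, 0,0,0,0.0386,-0.0089,0,-1, 0,0,0,0.0386,-0.0089,0,-1, 0,0,0,0.0386,-0.0089,0,-1, 0,0,0,0.0386,-0.0089,0,-1, 0,0,0,0.0386,-0.0089,0,-1, 0,0,0,0.0386,-0.0089,0,-1, 0,0,0,0.0386,-0.0089,0,-1]'
python3 -m inch '[0,0,0,0.0386,-0.0089,0,-1, 0,0,0,0.0386,-0.0089,0,-1, 0,0,0,0.0386,-0.0089,0,-1, 0,0,0,0.0386,-0.0089,0,-1, 0,0,0,0.0386,-0.0089,0,-1, 0,0,0,0.0386,-0.0089,0,-1, 0,0,0,0.0386,-0.0089,0,-1, 0,0,0,0.0386,-0.0089,0,-1, 0,0,0,0.0386,-0.0089,0,-1, 0,0,0,0.0386,-0.0089,0,-1]' ; done
python3 -m inch '[0,-0.07,0,0,0,0,-1, 0,-0.07,0,0,0,0,-1, 0,-0.07,0,0,0,0,-1, 0,-0.07,0,0,0,0,-1, 0,-0.07,0,0,0,0,-1, 0,0,0,0.04,0,0,-1,0,0,0,0.04,0,0,-1,0,0,0,0,0,0,-1]'
python3 - <<'E'
from plant import *
from h import *
print(get_obs()["joint_positions"].round(2))
c=capture("wrist");np.savez("w1.npz",**c);cv2.imwrite("pics/w1.png",cv2.resize(c["image"][:,:,::-1],(800,600)))
E
```

```text
time: 2.6
tool_pos: [464.9, 18.2, 317.5]
tcp_rot: [-3.141, 0.0, 1.38]
contact_force: [1.2, 0.0, 0.3]
grip_width: 92.1
finger_force: 0.0
time: 3.43
tool_pos: [453.7, 334.9, 317.2]
tcp_rot: [-3.141, 0.001, 1.38]
contact_force: [0.9, -0.9, -1.1]
grip_width: 91.6
finger_force: 0.0
time: 4.1
tool_pos: [463.8, 391.1, 278.6]
tcp_rot: [-3.134, 0.531, 1.387]
contact_force: [0.7, 0.1, -1.1]
grip_width: 91.9
finger_force: 0.0
[ 0.73  0.77  0.8  -0.34  1.99  0.84]
```

View pics/w1.png

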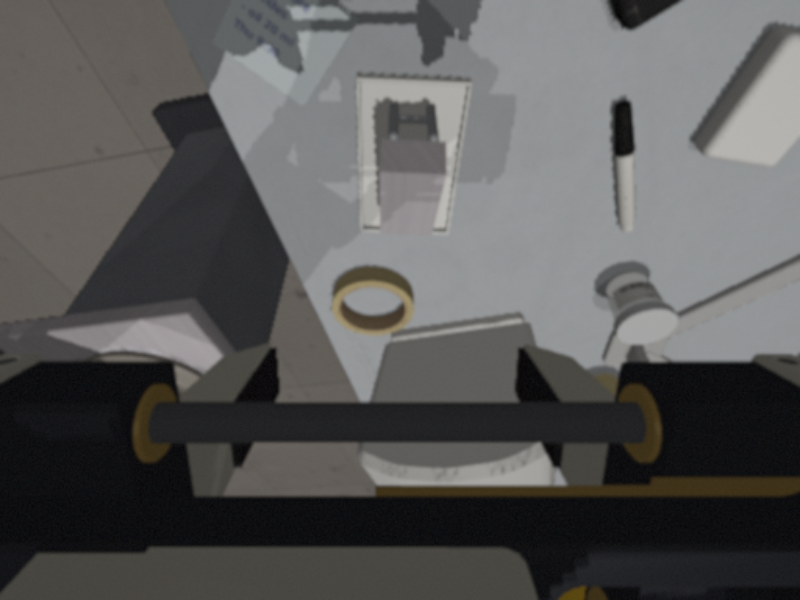

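```bash
cat >> fit.py <<'E'
print("wrist")
w=load("w1.npz");k=1.5625
r=fit([(w,tray,a([(359,75),(470,80),(449,233),(361,231)],(0,0),k),0)],[454,314,1.4])
P=np.r_[blk,(np.array([[50,24,-14],[50,-24,-14]])@S.T+[0,0,50])]
b=fit([(w,P,a([(381,172),(445,175),(433,234),(383,232),(376,139),(446,141)],(0,0),k),0)],[454,314,1.4])
from plant import get_obs
q=b; u=Rf(q[2])[:,0]; g=np.array([q[0],q[1],50])+22*u
print(g.round(1)); 
plan(g,np.radians(30),q[2],get_obs())
E
python3 fit.py | sed -n '/wrist/,$p'
```

```text
wrist
[460.832 319.962   1.349] 1.99 1.01
[460.392 318.516   1.371] 2.24 1.02
[464.3 338.1  59.3]
turn units [0.0009 0.0045 0.008 ] deg 0.8 | shift units (new axes) [0.0841 0.0131 0.2813] | in old axes [0.0859 0.0137 0.2808] | tcp [463.6 334.1  52.4]
```

```bash
python3 -m inch '[0,0.003,0.005,0.042,0.0065,0,-1, 0,0,0,0.042,0.0065,0,-1, 0,0,0,0,0,0.04,-1, 0,0,0,0,0,0.04,-1, 0,0,0,0,0,0.04,-1, 0,0,0,0,0,0.04,-1, 0,0,0,0,0,0.04,-1, 0,0,0,0,0,0.03,-1, 0,0,0,0,0,0.015,-1, 0,0,0,0,0,0,-1]'
python3 - <<'E'
from plant import *
from h import *
o=get_obs();u=Rf(1.37)[:,0];plan(np.array([459.5,318,50])+22*u,np.radians(30),1.37,o)
c=capture("wrist");np.savez("w2.npz",**c);cv2.imwrite("pics/w2.png",cv2.resize(c["image"][:,:,::-1],(800,600)))
E
```

```text
time: 4.98
tool_pos: [466.7, 344.5, 80.6]
tcp_rot: [3.141, 0.525, 1.371]
contact_force: [0.2, -0.8, -0.1]
grip_width: 91.8
finger_force: 0.0
turn units [0.0009 0.0006 0.0006] deg 0.1 | shift units (new axes) [ 0.0052 -0.0022  0.0377] | in old axes [ 0.0053 -0.0022  0.0376] | tcp [462.7 333.6  52.4]
```

View pics/w2.png

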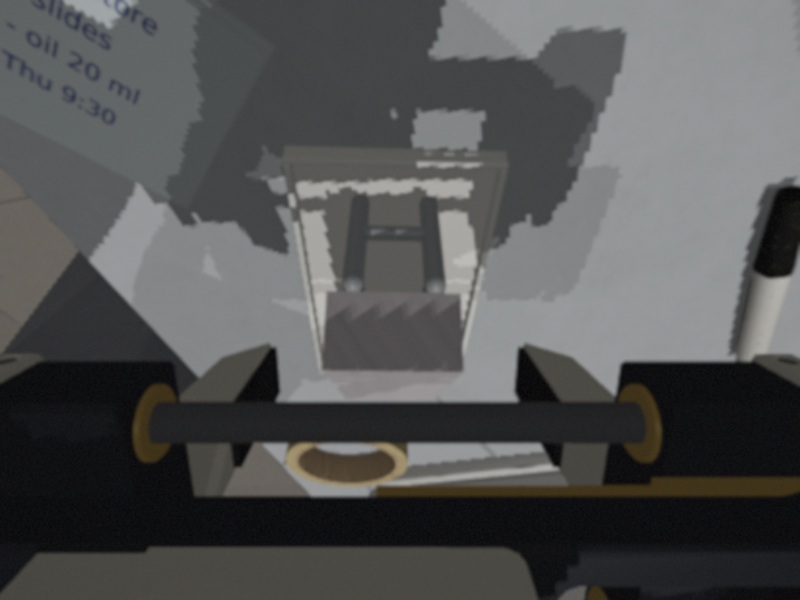

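```bash
python3 -m inch '[0,0,0,0.005,-0.002,0.0125,-1, 0,0,0,0,0,0.0125,-1, 0,0,0,0,0,0.0125,-1, 0,0,0,0,0,0,1, 0,0,0,0,0,0,1, 0,0,0,0,0,0,1, 0,0,0,0,0,0,1, 0,0,0,0,0,0,1, 0,0,0,0,0,0,1,0,0,0,0,0,0,1]'
```

```text
time: 5.87
tool_pos: [464.0, 336.4, 54.2]
tcp_rot: [3.137, 0.52, 1.371]
contact_force: [-0.1, -0.9, 0.2]
grip_width: 49.9
finger_force: 0.4
```

```bash
python3 -m inch '[0,0,0,0,0,0,1, 0,0,0,0,0,0,1, 0,0,0,0,0,0,1, 0,0,0,0,0,0,1]'
python3 -m inch '[0,0,0,-0.004,0,-0.007,1, 0,0,0,-0.006,0,-0.011,1, 0,0,0,-0.0125,0,-0.0217,1, 0,0,0,-0.02,0,-0.0346,1, 0,0,0,-0.02,0,-0.0346,1, 0,0,0,-0.02,0,-0.0346,1, 0,0,0,-0.02,0,-0.0346,1, 0,0,0,-0.02,0,-0.0346,1, 0,0,0,-0.02,0,-0.0346,1, 0,0,0,-0.02,0,-0.0346,1]'
```

```text
time: 6.2
tool_pos: [463.9, 336.3, 54.1]
tcp_rot: [3.137, 0.521, 1.371]
contact_force: [-1.3, 0.0, 0.3]
grip_width: 48.1
finger_force: 29.7
time: 7.03
tool_pos: [462.5, 335.6, 316.7]
tcp_rot: [3.137, 0.52, 1.371]
contact_force: [0.1, -0.0, -3.6]
grip_width: 48.3
finger_force: 29.8
```

```bash
python3 -m inch '[0,0,0,-0.035,0.01,0.0202,1, 0,0,0,-0.035,0.01,0.0202,1, 0,0,0,-0.035,0.01,0.0202,1, 0,0,0,-0.035,0.01,0.0202,1, 0,0,0,-0.035,0.01,0.0202,1, 0,0,0,-0.035,0.01,0.0202,1, 0,0,0,-0.035,0.01,0.0202,1, 0,0,0,-0.035,0.01,0.0202,1, 0,0,0,-0.035,0.01,0.0202,1, 0,0,0,-0.035,0.01,0.0202,1]'
python3 -m inch '[0,0,0,-0.035,0.01,0.0202,1, 0,0,0,-0.035,0.01,0.0202,1, 0,0,0,-0.035,0.01,0.0202,1, 0,0,0,-0.035,0.01,0.0202,1, 0,0,0,-0.035,0.01,0.0202,1, 0,0,0,-0.035,0.01,0.0202,1, 0,0,0,-0.035,0.01,0.0202,1, 0,0,0,-0.035,0.01,0.0202,1, 0,0,0,-0.035,0.01,0.0202,1, 0,0,0,-0.035,0.01,0.0202,1]'
python3 - <<'E'
from h import *
from plant import get_obs
plan([510,-350,200],np.radians(-35),1.645,get_obs())
E
```

```text
time: 7.87
tool_pos: [477.3, 1.6, 314.4]
tcp_rot: [3.137, 0.52, 1.371]
contact_force: [0.4, -0.0, -3.5]
grip_width: 47.7
finger_force: 29.9
time: 8.7
tool_pos: [492.1, -330.9, 313.7]
tcp_rot: [3.137, 0.52, 1.371]
contact_force: [-0.1, 0.5, -3.7]
grip_width: 48.1
finger_force: 29.9
turn units [ 0.0112  0.7495 -0.1913] deg 66.5 | shift units (new axes) [-0.1023  0.0205  0.1118] | in old axes [0.0631 0.0245 0.1372] | tcp [ 509.7 -345.4  193.4]
```

```bash
python3 -m inch '[0.0011,0.075,-0.0191,0,0,0,1, 0.0011,0.075,-0.0191,0,0,0,1, 0.0011,0.075,-0.0191,0,0,0,1, 0.0011,0.075,-0.0191,0,0,0,1, 0.0011,0.075,-0.0191,0,0,0,1, 0.0011,0.075,-0.0191,0,0,0,1, 0.0011,0.075,-0.0191,0,0,0,1, 0.0011,0.075,-0.0191,0,0,0,1, 0.0011,0.075,-0.0191,0,0,0,1, 0.0011,0.075,-0.0191,0,0,0,1]'
python3 -m inch '[0,0,0,-0.0256,0.0051,0.028,1, 0,0,0,-0.0256,0.0051,0.028,1, 0,0,0,-0.0256,0.0051,0.028,1, 0,0,0,-0.0256,0.0051,0.028,1,0,0,0,0,0,0,1]'
python3 - <<'E'
from h import *
from plant import *
o=get_obs();print(o["joint_positions"].round(2))
plan([510,-350,80],np.radians(-35),1.645,o)
c=capture("scene");cv2.imwrite("pics/s2.png",cv2.resize(c["image"][110:230,230:390,::-1],(800,600),interpolation=cv2.INTER_CUBIC));np.savez("s2.npz",**c)
E
```

```text
time: 9.53
tool_pos: [492.3, -330.3, 314.5]
tcp_rot: [3.139, -0.614, 1.648]
contact_force: [1.0, 0.1, -3.2]
grip_width: 47.9
finger_force: 29.9
time: 9.95
tool_pos: [509.0, -343.2, 186.6]
tcp_rot: [-3.133, -0.618, 1.64]
contact_force: [-0.7, -0.0, -4.8]
grip_width: 48.0
finger_force: 29.9
[-0.89  0.83  0.96  0.35  1.87 -0.94]
turn units [-0.0037 -0.0047 -0.0024] deg 0.6 | shift units (new axes) [-0.0835  0.0006  0.1142] | in old axes [-0.0843  0.0016  0.1136] | tcp [ 509.7 -345.4   73.4]
```

View pics/s2.png

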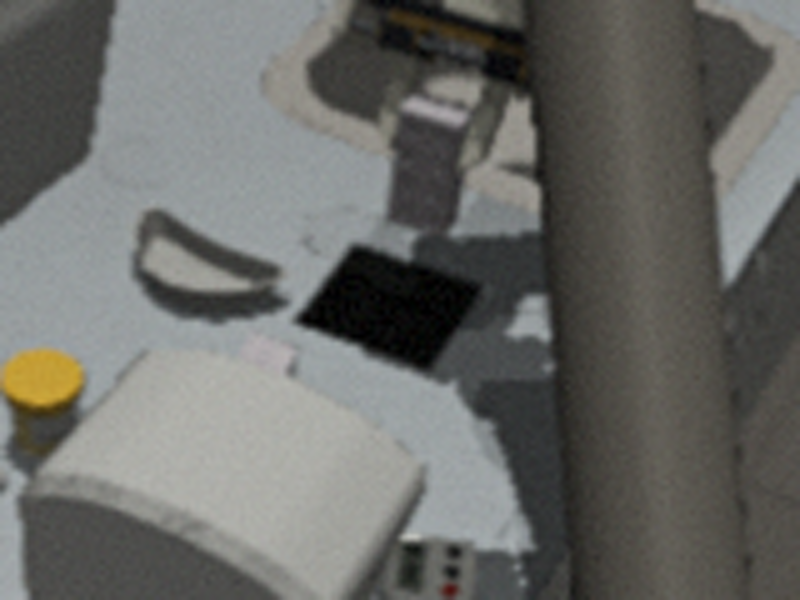

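```bash
python3 -m inch '[-0.0037,-0.0047,-0.0024,-0.0163,0.0003,0.0219,1, 0,0,0,-0.0163,0.0003,0.0219,1, 0,0,0,-0.0163,0.0003,0.0219,1, 0,0,0,-0.0163,0.0003,0.0219,1, 0,0,0,-0.0163,0.0003,0.0219,1, 0,0,0,0,0,0,1, 0,0,0,0,0,0,1]'
python3 -m inch '[0,0,0,-0.0014,0,0.002,1, 0,0,0,0,0,0,1]'
python3 -m inch '[0,0,0,-0.0014,0,0.002,1, 0,0,0,0,0,0,1]'
python3 -m inch '[0,0,0,-0.0014,0,0.002,1, 0,0,0,0,0,0,1]'
```

```text
time: 10.58
tool_pos: [512.7, -347.8, 85.3]
tcp_rot: [3.132, -0.604, 1.651]
contact_force: [0.4, -0.1, -2.2]
grip_width: 47.9
finger_force: 29.9
time: 10.75
tool_pos: [513.2, -348.3, 84.0]
tcp_rot: [3.13, -0.601, 1.652]
contact_force: [-0.6, 0.9, -3.9]
grip_width: 47.9
finger_force: 29.9
time: 10.92
tool_pos: [512.8, -347.9, 80.6]
tcp_rot: [3.132, -0.603, 1.651]
contact_force: [-0.4, -0.6, -4.5]
grip_width: 47.5
finger_force: 29.9
time: 11.08
tool_pos: [512.5, -347.6, 77.7]
tcp_rot: [3.133, -0.604, 1.65]
contact_force: [0.3, -0.5, -4.0]
grip_width: 48.0
finger_force: 29.9
```

```bash
python3 -m inch '[0,0,0,-0.0014,0,0.002,1, 0,0,0,0,0,0,1]'|sed -n '2p;4p'
python3 -m inch '[0,0,0,-0.0014,0,0.002,1, 0,0,0,0,0,0,1]'|sed -n '2p;4p'
python3 -m inch '[0,0,0,-0.0007,0,0.001,1, 0,0,0,0,0,0,1]'|sed -n '2p;4p'
python3 -m inch '[0,0,0,-0.0007,0,0.001,1, 0,0,0,0,0,0,1]'|sed -n '2p;4p'
```

```text
tool_pos: [512.5, -347.5, 75.3]
contact_force: [0.2, 0.5, -3.7]
tool_pos: [512.5, -347.5, 73.4]
contact_force: [0.2, -0.4, -3.9]
tool_pos: [512.5, -347.6, 72.6]
contact_force: [0.2, -0.9, -2.9]
tool_pos: [512.6, -347.6, 71.7]
contact_force: [-0.9, 0.7, -3.8]
```

```bash
python3 -m inch '[0,0,0,-0.0007,0,0.001,1, 0,0,0,0,0,0,1]'|sed -n '2p;4p'
python3 -m inch '[0,0,0,-0.0007,0,0.001,1, 0,0,0,0,0,0,1]'|sed -n '2p;4p'
python3 -m inch '[0,0,0,-0.0007,0,0.001,1, 0,0,0,0,0,0,1]'|sed -n '2p;4p'
```

```text
tool_pos: [512.6, -347.7, 71.6]
contact_force: [-1.0, -1.0, 2.0]
tool_pos: [512.6, -347.7, 71.5]
contact_force: [-2.2, 0.3, 7.6]
tool_pos: [512.6, -347.8, 71.5]
contact_force: [-2.5, -0.2, 12.0]
```

```bash
python3 -m inch '[0,0,0,0,0,0,1, 0,0,0,0,0,0,-1, 0,0,0,0,0,0,-1, 0,0,0,0,0,0,-1, 0,0,0,0,0,0,-1, 0,0,0,0,0,0,-1, 0,0,0,0,0,-0.01,-1, 0,0,0,0,0,-0.03,-1, 0,0,0,0,0,-0.04,-1, 0,0,0,0,0,-0.04,-1]'
python3 - <<'E'
from plant import *
from h import *
c=capture("wrist");np.savez("w3.npz",**c);cv2.imwrite("pics/w3.png",cv2.resize(c["image"][:,:,::-1],(800,600)))
plan([514,-352,78+40],np.radians(30),1.648,get_obs())
E
```

```text
time: 13.08
tool_pos: [515.9, -402.4, 149.0]
tcp_rot: [3.134, -0.605, 1.65]
contact_force: [-0.1, -1.1, 0.4]
grip_width: 91.4
finger_force: 0.0
turn units [ 0.0086 -0.7462 -0.0031] deg 64.1 | shift units (new axes) [0.0827 0.0021 0.0154] | in old axes [0.0222 0.0011 0.0812] | tcp [ 514.3 -356.   111.1]
```

View pics/w3.png

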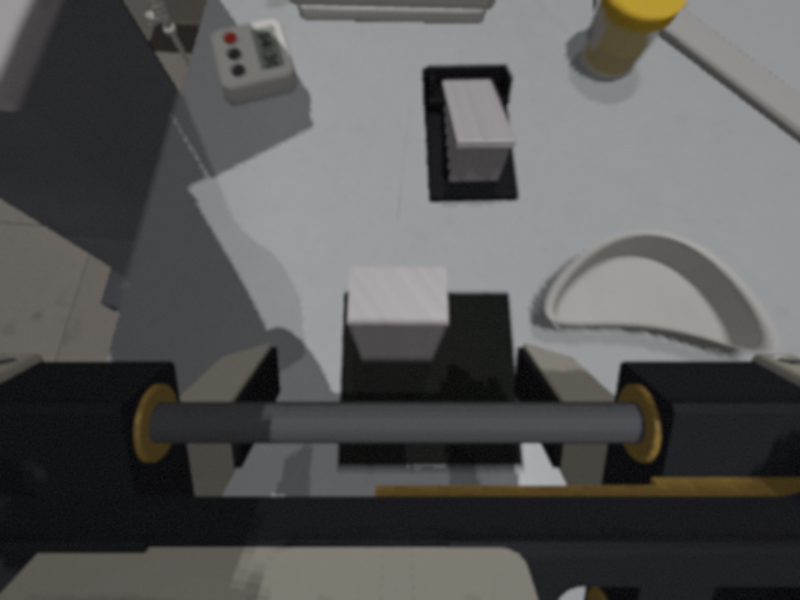

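```bash
cat >> fit.py <<'E'
print("mat")
w=load("w3.npz")
b=fit([(w,rect(28,48,103),a([(350,268),(446,268),(448,323),(352,323)],(0,0),k),0)],[514,-350,1.648])
P=np.r_[pl,rect(130,70,3)[:2]]
c=fit([(w,P,a([(512,143),(452,143),(443,82),(497,80),(517,198),(432,200)],(0,0),k),0)],[558,-174,-1.5])
c=fit([(w,pl,a([(512,143),(452,143),(443,82),(497,80)],(0,0),k),0)],[558,-174,-1.5])
E
python3 fit.py | sed -n '/mat/,$p'
```

```text
mat
[ 514.267 -353.635    1.658] 1.33 0.66
[ 559.973 -173.299   -1.502] 2.81 1.62
[ 559.507 -174.14    -1.526] 2.24 1.22
```

```bash
python3 -m inch '[0,0,0,0.024,0,-0.034,-1, 0,0,0,0.024,0,-0.034,-1, 0,0,0,0.024,0,-0.034,-1]' | head -2
python3 -m inch '[0.0008,-0.0805,0,0,0,0,-1, 0.0008,-0.0805,0,0,0,0,-1, 0.0008,-0.0805,0,0,0,0,-1, 0.0008,-0.0805,0,0,0,0,-1, 0.0008,-0.0805,0,0,0,0,-1, 0.0008,-0.0805,0,0,0,0,-1, 0.0008,-0.0805,0,0,0,0,-1, 0.0008,-0.0805,0,0,0,0,-1, 0.0008,-0.0805,0,0,0,0,-1, 0.0008,-0.0805,0,0,0,0,-1]'
python3 - <<'E'
from plant import *
from h import *
b=np.array([np.sin(np.radians(35))*np.cos(1.655),np.sin(np.radians(35))*np.sin(1.655),np.cos(np.radians(35))])
plan(np.array([514,-353,75])+90*b,np.radians(35),1.655,get_obs())
print(get_obs()["joint_positions"])
E
```

```text
time: 13.38
tool_pos: [514.9, -401.2, 249.1]
time: 14.22
tool_pos: [516.0, -400.8, 249.9]
tcp_rot: [-3.141, 0.61, 1.647]
contact_force: [0.3, -0.7, 0.1]
grip_width: 91.8
finger_force: 0.0
turn units [-0.0034 -0.0005 -0.0044] deg 0.5 | shift units (new axes) [0.1743 0.0025 0.0423] | in old axes [0.1743 0.0016 0.0424] | tcp [ 510.  -306.1  142.2]
[-0.56057395  0.42645605  1.51909135 -0.62550338  0.9062534  -0.31485396]
```

```bash
python3 -m inch '[-0.0034,0,-0.0044,0.0348,0.0004,0.0084,-1, 0,0,0,0.0348,0.0004,0.0084,-1, 0,0,0,0.0348,0.0004,0.0084,-1, 0,0,0,0.0348,0.0004,0.0084,-1, 0,0,0,0.0348,0.0004,0.0084,-1, 0,0,0,0,0,0.03,-1, 0,0,0,0,0,0.03,-1, 0,0,0,0,0,0,-1]'
python3 - <<'E'
from plant import *
from h import *
plan(np.array([514,-353,75]),np.radians(35),1.655,get_obs())
c=capture("wrist");np.savez("w4.npz",**c);cv2.imwrite("pics/w4.png",cv2.resize(c["image"][:,:,::-1],(800,600)))
E
```

```text
time: 14.88
tool_pos: [509.5, -333.5, 98.3]
tcp_rot: [-3.132, 0.601, 1.658]
contact_force: [-0.4, 0.3, -0.4]
grip_width: 91.9
finger_force: 0.0
turn units [-0.0055 -0.0066  0.0014] deg 0.7 | shift units (new axes) [-0.0036  0.0035  0.0481] | in old axes [-0.0041  0.0039  0.048 ] | tcp [ 514.4 -357.6   68.4]
```

View pics/w4.png

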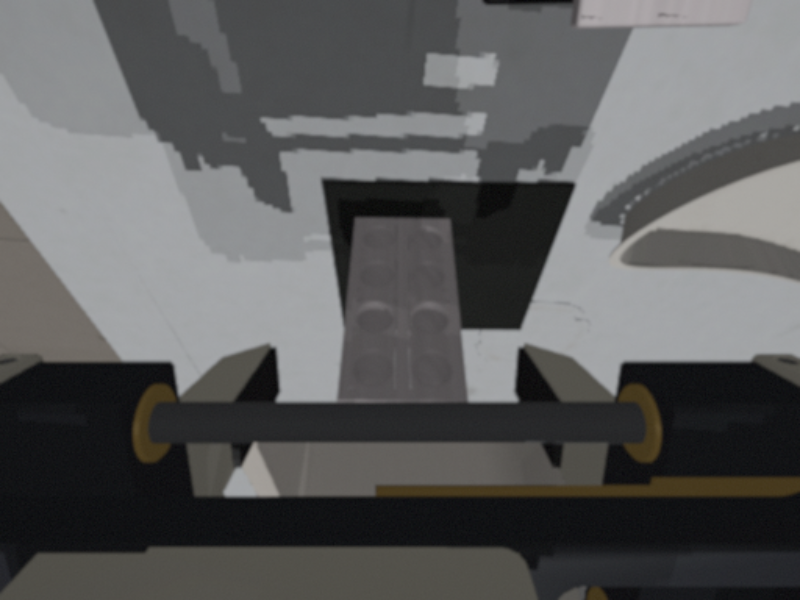

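```bash
python3 -m inch '[-0.0055,-0.0066,0.0014,-0.004,0.003,0.016,-1, 0,0,0,0,0,0.016,-1, 0,0,0,0,0,0.016,-1, 0,0,0,0,0,0,-1, 0,0,0,0,0,0,1, 0,0,0,0,0,0,1, 0,0,0,0,0,0,1, 0,0,0,0,0,0,1, 0,0,0,0,0,0,1, 0,0,0,0,0,0,1]'
python3 -m inch '[0,0,0,0,0,0,1, 0,0,0,0,0,0,1, 0,0,0,0,0,0,1, 0,0,0,0,0,0,1, 0,0,0,0,0,0,1, 0,0,0,0,0,0,1]'
```

```text
time: 15.77
tool_pos: [515.6, -357.1, 72.3]
tcp_rot: [3.136, 0.614, 1.653]
contact_force: [-0.4, 0.2, -0.6]
grip_width: 56.5
finger_force: 0.0
time: 16.27
tool_pos: [515.2, -357.3, 72.1]
tcp_rot: [3.137, 0.614, 1.653]
contact_force: [-3.1, 1.4, 4.3]
grip_width: 47.7
finger_force: 29.9
```

```bash
cat > place.py <<'E'
from h import *
import sys
def M(Rm,p): T=np.eye(4);T[:3,:3]=Rm;T[:3,3]=p;return T
h=np.array([np.cos(1.653),np.sin(1.653),0]);up=np.array([0,0,1.])
T0=M(tool(0,[3.139,0.614,1.653]),[515.2,-357.3,72.1])
g=T0[:3,3]-8*T0[:3,2]
B0=M(np.c_[up,np.cross(h,up),h],g-25.6*up-0.5*h)
X=np.linalg.inv(B0)@T0   # tool in block
def go(st,off,cr=(559,-174.,-1.50)):
    S=M(Rf(cr[2]),[cr[0],cr[1],50]); S[:3,3]+=S[:3,:3]@np.array(off,float)
    T=S@X; N=M(tool(0,st["tcp_rot"]),st["tool_pos"])
    D=np.linalg.inv(N)@T; rv=R.from_matrix(D[:3,:3]).as_rotvec()
    print("turn",(rv/1.5).round(4),"shift old",(D[:3,3]/800).round(4),"shift new",(D[:3,:3].T@D[:3,3]/800).round(4),"tcp",T[:3,3].round(1))
    B=N@np.linalg.inv(X); C=np.linalg.inv(M(Rf(cr[2]),[cr[0],cr[1],50]))@B
    print("block in seat",C[:3,3].round(1),np.degrees(R.from_matrix(C[:3,:3]).as_rotvec()).round(1))
    # slope axes in (new) tool axes, units per 10 mm
    print("seat x,y,z per 10mm in new tool axes",(X[:3,:3].T*10/800).round(4).T.tolist())
    return T
E
python3 -m inch '[0,0,0,-0.007,0,-0.01,1, 0,0,0,-0.014,0,-0.02,1, 0,0,0,-0.021,0,-0.03,1, 0,0,0,-0.021,0,-0.03,1, 0,0,0,-0.021,0,-0.03,1, 0,0,0,-0.021,0,-0.03,1, 0,0,0,0,0,0,1]'
python3 - <<'E'
from place import *
from plant import get_obs
go(get_obs(),[10,0,70])
E
```

```text
time: 16.85
tool_pos: [517.3, -358.0, 224.6]
tcp_rot: [3.126, 0.619, 1.648]
contact_force: [1.3, -0.5, -2.5]
grip_width: 47.8
finger_force: 29.9
turn [0.008  0.7594 0.0118] shift old [ 0.2594  0.0703 -0.0261] shift new [0.1337 0.0677 0.2247] tcp [ 558.9 -172.5  122. ]
block in seat [225.8 -54.5  66.4] [  1.1 -65.3  -0.1]
seat x,y,z per 10mm in new tool axes [[-0.0072, 0.0, -0.0102], [0.0, 0.0125, 0.0], [0.0102, 0.0, -0.0072]]
```

```bash
python3 -m inch '[0.0008,0.076,0.0012,0,0,0,1, 0.0008,0.076,0.0012,0,0,0,1, 0.0008,0.076,0.0012,0,0,0,1, 0.0008,0.076,0.0012,0,0,0,1, 0.0008,0.076,0.0012,0,0,0,1, 0.0008,0.076,0.0012,0,0,0,1, 0.0008,0.076,0.0012,0,0,0,1, 0.0008,0.076,0.0012,0,0,0,1, 0.0008,0.076,0.0012,0,0,0,1, 0.0008,0.076,0.0012,0,0,0,1]'
python3 -m inch '[0,0,0,0.0167,0.0085,0.0281,1, 0,0,0,0.0167,0.0085,0.0281,1, 0,0,0,0.0167,0.0085,0.0281,1, 0,0,0,0.0167,0.0085,0.0281,1, 0,0,0,0.0167,0.0085,0.0281,1, 0,0,0,0.0167,0.0085,0.0281,1, 0,0,0,0.0167,0.0085,0.0281,1, 0,0,0,0,0,0,1]'
python3 - <<'E'
from place import *
from plant import *
go(get_obs(),[8,0,40])
c=capture("wrist");np.savez("w5.npz",**c);cv2.imwrite("pics/w5.png",cv2.resize(c["image"][:,:,::-1],(800,600)))
E
```

```text
time: 17.68
tool_pos: [514.6, -357.7, 217.3]
tcp_rot: [-3.133, -0.531, 1.634]
contact_force: [0.6, 0.4, -2.8]
grip_width: 47.5
finger_force: 30.0
time: 18.35
tool_pos: [549.8, -189.1, 125.1]
tcp_rot: [-3.127, -0.532, 1.634]
contact_force: [0.3, -0.4, -3.5]
grip_width: 47.8
finger_force: 30.0
turn [-0.0091 -0.0075 -0.0041] shift old [-0.0142  0.0133  0.0366] shift new [-0.0139  0.0127  0.0369] tcp [ 559.7 -183.3   94. ]
block in seat [ 25.8 -10.3  66.3] [-0.7  0.6  0.4]
seat x,y,z per 10mm in new tool axes [[-0.0072, 0.0, -0.0102], [0.0, 0.0125, 0.0], [0.0102, 0.0, -0.0072]]
```

View pics/w5.png

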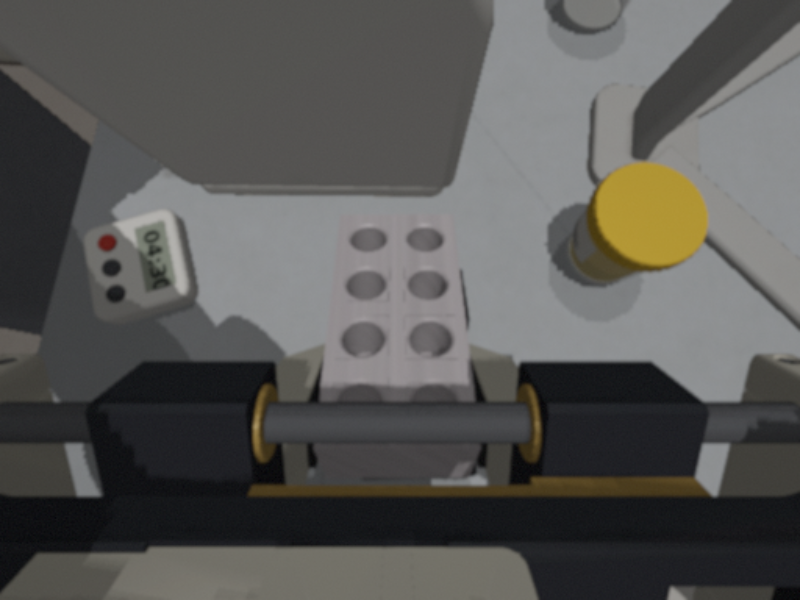

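```bash
python3 -m inch '[-0.0091,-0.0075,-0.0041,-0.0086,0.0033,0.0127,1, 0,0,0,-0.0086,0.0033,0.0127,1, 0,0,0,-0.0086,0.0033,0.0127,1, 0,0,0,-0.0086,0.0033,0.0127,1, 0,0,0,0,0,0,1,0,0,0,0,0,0,1]'
python3 - <<'E'
from place import *
from plant import *
o=get_obs();go(o,[5,0,8])
c=capture("wrist");np.savez("w6.npz",**c)
g=cv2.cvtColor(c["image"],cv2.COLOR_RGB2GRAY)
for r in (150,165,180,195,210,225): print(r,g[r,180:330:3].tolist())
E
```

```text
time: 18.9
tool_pos: [561.4, -197.2, 78.9]
tcp_rot: [3.134, -0.517, 1.641]
contact_force: [0.5, -0.7, -3.1]
grip_width: 48.0
finger_force: 30.0
turn [ 0.0035  0.0022 -0.0006] shift old [-0.0059 -0.0011  0.0185] shift new [-0.006  -0.001   0.0184] tcp [ 560.4 -194.1   63.7]
block in seat [14.3  0.8 20.4] [ 0.1 -0.2 -0.3]
seat x,y,z per 10mm in new tool axes [[-0.0072, 0.0, -0.0102], [0.0, 0.0125, 0.0], [0.0102, 0.0, -0.0072]]
150 [140, 139, 139, 140, 140, 139, 139, 141, 140, 140, 79, 23, 116, 137, 135, 110, 91, 99, 103, 103, 96, 88, 102, 123, 141, 136, 137, 104, 92, 97, 97, 98, 95, 83, 99, 138, 140, 137, 139, 140, 139, 137, 137, 137, 138, 138, 139, 139, 138, 139]
165 [140, 140, 139, 140, 139, 138, 139, 140, 140, 135, 31, 55, 135, 138, 136, 136, 140, 138, 141, 138, 139, 137, 137, 137, 141, 138, 139, 135, 133, 135, 140, 137, 136, 135, 137, 141, 141, 138, 139, 139, 139, 140, 140, 141, 140, 141, 140, 140, 139, 140]
180 [140, 140, 139, 140, 141, 140, 140, 140, 141, 103, 17, 121, 137, 134, 100, 87, 95, 99, 100, 99, 95, 83, 93, 135, 142, 138, 134, 106, 94, 100, 100, 97, 97, 91, 77, 87, 135, 140, 138, 141, 140, 139, 140, 140, 140, 137, 139, 138, 139, 140]
195 [139, 139, 139, 141, 142, 138, 137, 140, 141, 141, 96, 137, 137, 136, 136, 137, 140, 138, 139, 139, 137, 138, 138, 136, 140, 139, 140, 136, 134, 134, 138, 139, 136, 136, 136, 137, 141, 139, 139, 138, 140, 140, 140, 140, 141, 140, 140, 141, 140, 140]
210 [140, 138, 138, 140, 140, 137, 140, 140, 139, 139, 137, 137, 137, 131, 105, 93, 97, 101, 102, 96, 90, 100, 130, 132, 141, 138, 132, 136, 108, 94, 98, 98, 98, 97, 89, 96, 127, 140, 139, 137, 140, 141, 140, 140, 140, 140, 140, 140, 137, 140]
225 [135, 134, 134, 128, 116, 109, 108, 108, 108, 122, 137, 138, 137, 135, 101, 79, 93, 96, 106, 104, 94, 130, 137, 133, 142, 139, 137, 138, 129, 103, 116, 103, 87, 75, 62, 89, 134, 140, 139, 135, 122, 107, 108, 107, 110, 119, 130, 138, 139, 139]
```

Run:
```python
from place import *
c=load("w6.npz");o=dict(cr=(559,-174,-1.5))
S=M(Rf(-1.5),[559,-174,50]);Z=M(R.from_euler('z',-1.5).as_matrix(),[559,-174,0])
P=lambda T,l:proj(c,(np.array(l,float)@T[:3,:3].T+T[:3,3])).round(1).tolist()
print("base L",P(Z,[[-65,-35,6],[0,-35,6],[30,-35,6]]),"R",P(Z,[[-65,35,6],[0,35,6]]))
print("cheek inner L",P(S,[[-51.5,-28,-4],[-18.5,-28,-4]]),"R",P(S,[[-51.5,28,-4],[-18.5,28,-4]]))
B=S.copy();B[:3,3]+=S[:3,:3]@[14.3,.8,20.4]
for z in(14,-14):print("block L",P(B,[[-50,-24,z],[0,-24,z]]),"R",P(B,[[-50,24,z],[0,24,z]]))
im=c["image"][110:230,170:330,::-1]
cv2.imwrite("pics/w6.png",cv2.resize(im,(800,600),interpolation=cv2.INTER_CUBIC))
```

```text
base L [[211.7, 146.3], [209.4, 219.6], [208.2, 256.6]] R [[290.7, 146.3], [293.3, 219.4]]
cheek inner L [[216.5, 161.0], [213.2, 193.6]] R [[285.9, 161.0], [289.3, 193.5]]
block L [[216.4, 138.2], [209.7, 198.8]] R [[288.3, 138.2], [295.6, 198.6]]
block L [[220.1, 166.7], [214.8, 224.8]] R [[284.6, 166.7], [290.3, 224.6]]
```

View pics/w6.png

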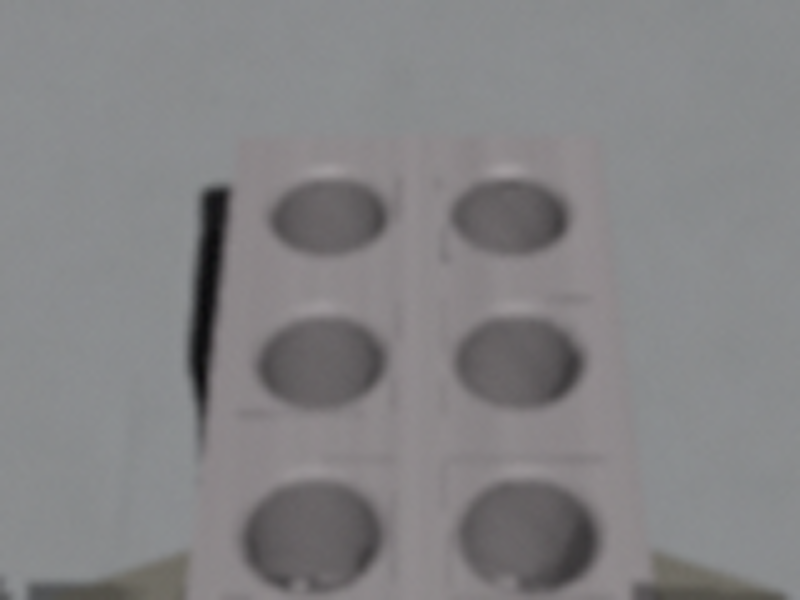

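```bash
python3 -m inch '[0.002,0.001,0,-0.001,-0.0025,0.008,1, 0,0,0,-0.001,0,0.008,1, 0,0,0,0,0,0,1]' | sed -n '2,4p'
python3 -m inch '[0,0,0,-0.002,0,0.0014,1, 0,0,0,0,0,0,1]'| sed -n '2,4p'
python3 -m inch '[0,0,0,-0.002,0,0.0014,1, 0,0,0,0,0,0,1]'| sed -n '2,4p'
python3 - <<'E'
from place import *
from plant import *
go(get_obs(),[5,-1,0])
E
```

```text
tool_pos: [558.9, -191.6, 67.3]
tcp_rot: [3.137, -0.518, 1.642]
contact_force: [-0.7, 0.4, -2.8]
tool_pos: [559.7, -193.3, 66.4]
tcp_rot: [3.135, -0.517, 1.642]
contact_force: [-0.3, -1.4, -3.5]
tool_pos: [559.8, -194.3, 64.6]
tcp_rot: [3.135, -0.517, 1.642]
contact_force: [-0.3, -0.2, -3.9]
turn [0.0027 0.0025 0.0003] shift old [-0.0086 -0.0004  0.0069] shift new [-0.0086 -0.0004  0.0069] tcp [ 559.7 -197.6   56.4]
block in seat [ 5.5 -0.7  8.7] [ 0.2 -0.2 -0.2]
seat x,y,z per 10mm in new tool axes [[-0.0072, 0.0, -0.0102], [0.0, 0.0125, 0.0], [0.0102, 0.0, -0.0072]]
```

```bash
python3 -m inch '[0,0,0,-0.002,0,0.0014,1, 0,0,0,0,0,0,1]'| sed -n '2p;4p'
python3 -m inch '[0,0,0,-0.002,0,0.0014,1, 0,0,0,0,0,0,1]'| sed -n '2p;4p'
python3 -m inch '[0,0,0,-0.001,0,0.0007,1, 0,0,0,0,0,0,1]'| sed -n '2p;4p'
python3 -m inch '[0,0,0,-0.001,0,0.0007,1, 0,0,0,0,0,0,1]'| sed -n '2p;4p'
```

```text
tool_pos: [559.7, -195.1, 62.7]
contact_force: [-0.7, -0.1, -3.1]
tool_pos: [559.8, -195.8, 60.9]
contact_force: [-1.0, 0.4, -2.8]
tool_pos: [559.8, -196.2, 60.2]
contact_force: [-0.5, 0.2, -3.1]
tool_pos: [559.9, -196.6, 59.3]
contact_force: [-0.1, 0.2, -2.4]
```

```bash
python3 -m inch '[0,0,0,-0.001,0,0.0007,1, 0,0,0,0,0,0,1]'| sed -n '2p;4p'
python3 -m inch '[0,0,0,-0.001,0,0.0007,1, 0,0,0,0,0,0,1]'| sed -n '2p;4p'
python3 -m inch '[0,0,0,-0.001,0,0.0007,1, 0,0,0,0,0,0,1]'| sed -n '2p;4p'
```

```text
tool_pos: [559.9, -197.0, 58.4]
contact_force: [-0.5, 0.6, -2.7]
tool_pos: [559.9, -197.5, 57.5]
contact_force: [-0.7, 0.1, -3.0]
tool_pos: [560.0, -197.9, 56.6]
contact_force: [-0.6, 0.1, -3.5]
```

```bash
python3 -m inch '[0,0,0,-0.0007,0,0.0005,1, 0,0,0,0,0,0,1]'| sed -n '2p;4p'
python3 -m inch '[0,0,0,-0.0007,0,0.0005,1, 0,0,0,0,0,0,1]'| sed -n '2p;4p'
python3 -m inch '[0,0,0,-0.0007,0,0.0005,1, 0,0,0,0,0,0,1]'| sed -n '2p;4p'
```

```text
tool_pos: [560.0, -198.1, 56.1]
contact_force: [-0.3, -0.8, -4.1]
tool_pos: [560.1, -198.2, 55.9]
contact_force: [-0.5, 0.3, -0.0]
tool_pos: [560.1, -198.3, 55.8]
contact_force: [-1.6, 1.5, 5.0]
```

```bash
python3 -m inch '[0,0,0,0.0015,0,0.002,1, 0,0,0,0,0,0,1]'| sed -n '2p;4p'
python3 -m inch '[0,0,0,0.0007,0,0.001,1, 0,0,0,0,0,0,1]'| sed -n '2p;4p'
python3 -m inch '[0,0,0,0.0007,0,0.001,1, 0,0,0,0,0,0,1]'| sed -n '2p;4p'
python3 -m inch '[0,0,0,0.0007,0,0.001,1, 0,0,0,0,0,0,1]'| sed -n '2p;4p'
```

```text
tool_pos: [560.3, -196.7, 55.0]
contact_force: [-1.0, 0.6, 3.6]
tool_pos: [560.4, -195.9, 54.7]
contact_force: [-0.6, -0.4, 5.3]
tool_pos: [560.4, -195.1, 54.3]
contact_force: [-1.1, 0.2, 5.7]
tool_pos: [560.4, -194.3, 53.9]
contact_force: [-0.5, -0.5, 6.1]
```

```bash
python3 -m inch '[0,0,0,0.0007,0,0.001,1, 0,0,0,0,0,0,1]'| sed -n '2p;4p'
python3 -m inch '[0,0,0,0.0007,0,0.001,1, 0,0,0,0,0,0,1]'| sed -n '2p;4p'
python3 -m inch '[0,0,0,0.0007,0,0.001,1, 0,0,0,0,0,0,1]'| sed -n '2p;4p'
```

```text
tool_pos: [560.4, -193.4, 53.5]
contact_force: [-0.1, 0.1, 5.3]
tool_pos: [560.4, -192.5, 53.1]
contact_force: [-0.8, 0.2, 5.5]
tool_pos: [560.3, -191.6, 52.7]
contact_force: [0.0, 0.9, 6.5]
```

```bash
python3 -m inch '[0,0,0,0.0007,0,0.001,1, 0,0,0,0,0,0,1]'| sed -n '2p;4p'
python3 -m inch '[0,0,0,0.0007,0,0.001,1, 0,0,0,0,0,0,1]'| sed -n '2p;4p'
python3 - <<'E'
from place import *
from plant import *
go(get_obs(),[5,-1,0])
E
```

```text
tool_pos: [560.3, -191.2, 52.5]
contact_force: [0.6, -1.1, 6.6]
tool_pos: [560.3, -191.2, 52.4]
contact_force: [-1.0, -4.7, 8.9]
turn [0.0043 0.0042 0.0011] shift old [-0.0043 -0.0013 -0.0083] shift new [-0.0043 -0.0013 -0.0083] tcp [ 559.7 -197.6   56.4]
block in seat [-2.4  0.1 -1.1] [ 0.3 -0.4 -0.2]
seat x,y,z per 10mm in new tool axes [[-0.0072, 0.0, -0.0102], [0.0, 0.0125, 0.0], [0.0102, 0.0, -0.0072]]
```

```bash
python3 -m inch '[0,0,0,0,0,0,1, 0,0,0,0,0,0,-1, 0,0,0,0,0,0,-1, 0,0,0,0,0,0,-1, 0,0,0,0,0,0,-1, 0,0,0,0,0,0,-1, 0,0,0,0,0,-0.005,-1, 0,0,0,0,0,-0.02,-1, 0,0,0,0,0,-0.03,-1, 0,0,0,0,0,-0.04,-1]'
python3 -m inch '[0,0,0,0,0,-0.04,-1, 0,0,0,0,0,-0.04,-1, 0,0,0,0,0,0,-1, 0,0,0,0,0,0,-1]'|head -2
python3 - <<'E'
from place import *
from plant import *
c=capture("wrist");np.savez("w7.npz",**c)
S=M(Rf(-1.5),[559,-174,50])
P=lambda l:proj(c,(np.array(l,float)@S[:3,:3].T+S[:3,3]))
w=P([[x-1,y,14] for x in(-36,-12,12,36) for y in(-11,11)]);
g=cv2.GaussianBlur(cv2.cvtColor(c["image"],cv2.COLOR_RGB2GRAY),(3,3),0)
print("well px",w.round().tolist())
ci=cv2.HoughCircles(g,cv2.HOUGH_GRADIENT,1,8,param1=60,param2=12,minRadius=4,maxRadius=14)
p=ci[0][:,:2] if ci is not None else np.zeros((0,2))
for q in w:
    d=np.linalg.norm(p-q,axis=1);i=d.argmin();print(q.round(1),p[i].round(1),d[i].round(1))
E
```

```text
time: 23.53
tool_pos: [560.8, -226.4, 116.2]
tcp_rot: [3.139, -0.52, 1.641]
contact_force: [0.6, -0.6, 0.3]
grip_width: 91.8
finger_force: 0.0
time: 23.87
tool_pos: [564.0, -260.3, 174.0]
well px [[243.0, 132.0], [263.0, 132.0], [242.0, 147.0], [263.0, 147.0], [242.0, 164.0], [264.0, 164.0], [242.0, 183.0], [265.0, 183.0]]
[242.8 132.1] [267.5 163.5] 39.9
[262.8 132.2] [267.5 163.5] 31.7
[242.4 147.4] [267.5 163.5] 29.8
[263.4 147.4] [267.5 163.5] 16.6
[242.  164.2] [240.5 178.5] 14.3
[264.1 164.3] [267.5 163.5] 3.5
[241.5 182.9] [240.5 178.5] 4.5
[264.8 182.9] [266.5 184.5] 2.3
```

Run:
```python
from place import *
c=load("w7.npz");S=M(Rf(-1.5),[559,-174,50])
P=lambda l:proj(c,(np.array(l,float)@S[:3,:3].T+S[:3,3]))
print("top corners pred",P([[48.5,24,14],[48.5,-24,14],[-51.5,-24,14],[-51.5,24,14]]).round(1).tolist())
g=cv2.cvtColor(c["image"],cv2.COLOR_RGB2GRAY)
for r in range(108,214,4): print(r,''.join("@%#*+=-:. "[min(9,v//18)] for v in g[r,205:305]))
```

```text
top corners pred [[279.4, 194.3], [227.0, 194.4], [231.5, 123.6], [274.0, 123.7]]
108 ::::::::::::::::::::::::::::::::::::::::::::::::::::::::::::::::::::::::::::::::::::::::::::::::::::
112 ::::::::::::::::::::::::::::::::::::::::::::::::::::::::::::::::::::::::::::::::::::::::::::::::::::
116 ::::::::::::::::::::::::::::::::::::::::::::::::::::::::::::::::::::::::::::::::::::::::::::::::::::
120 ::::::::::::::::::::::::::::::::::::::::::::::::::::::::::::::::::::::::::::::::::::::::::::::::::::
124 ::::::::::::::::::::::::::::::::::::::::::::::::::::::::::::::::::::::::::::::::::::::::::::::::::::
128 ::::::::::::::::::=+******+-:::::------------::::::::-------==---::::-+##=-:::::::::::::::::::::::::
132 ::::::::::::::::::=#%%%@%#=-::-==++======+++=-:::::-=========++++=-:::=##+-:::::::::::::::::::::::::
136 ::::::::::::::::::=#%@@@%*=::::::::------::::::::::::::::------:::::::=*%*=:::::::::::::::::::::::::
140 ::::::::::::::::::=*%@@@%*-:::::::::::::::::::::::::::::::::::::::::::-+#%+-::::::::::::::::::::::::
144 ::::::::::::::::::=#%%@@%+-::::--===========--::::::--=========+==-::
[... 1116 characters left out ...]
::--------:::::::::::::::::--------:::::::::=*+-::::::::::::::::::::::
192 ::::::::::::::::::-+##+-::::::::::::::::::::::::::::::::--:::::-:--::::::--+*=::::::::::::::::::::::
196 ::::::::::::::::::-+#%*+==================================================+#*=::::::::::::::::::::::
200 ::::::::::::::::::-+#%#*+================================================+*##+-:::::::::::::::::::::
204 ::::::::::::::::::-=#%%#+================================================+*##+-:::::::::::::::::::::
208 ::::::::::::::::::-=#%%#*+===============================================+###*-:::::::::::::::::::::
212 :::::::::::::::::::=*%%%%%%%#+--::----------------------------------=+#######*=-::::::::::::::::::::
```

```bash
python3 -c "
from plant import *
print(close_job())"
```

```text
the job is handed in; nothing more can be done
None
```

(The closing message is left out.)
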